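# Release the blow nozzle from the air coupling and stand it away

### The arm

A 6-joint arm with a two-finger parallel gripper is mounted at the origin on the work surface. World frame = base frame: x ahead of the robot, y to its left, z up, the work surface at z = 0. Lengths are in m, angles in rad, forces in N, time in s.
With the tool pointing down it reaches from about 0.35 to 0.925 m from the base axis. Payload 6.4 kg.
Tool frame: the origin (TCP) lies midway between the tips of the shut fingers; the grasp point (between the pads) lies 19 mm behind it (manip.tcp_to_grasp is the distance from the TCP to the grasp point, in m); z points along the fingers, y is the line along which they close (so a half turn about z gives the same grasp; the last joint's range is limited). The gripper opens to 85 mm and grips with 20 to 120 N. Pads are 22 mm wide; open, the fingers measure 114 mm over their backs; the gripper's body (76 mm by 85 mm) begins 54 mm behind the grasp point. The pads swing forward as they close: fully open they stand 13 mm farther back than shut.
Start: joints at [1.036, 0.245, 1.558, -0, 1.339, -0.174], TCP at [0.229, 0.608, 0.231] pointing down, gripper open.
Joint ranges: [-3.13, 3.13], [-1.02, 2.26], [0.13, 2.54], [-0.95, 4.09], [0.21, 2.88], [-2.74, 2.74]. Speed limits (rad/s): [2.57, 2.57, 3.14, 3.14, 3.14, 3.14].

### API

Orientations are given as a 3x3 rotation matrix whose columns are the frame's x, y, z axes.
In Python, from workcell import manip gives the robot as it stands. The module is installed in compiled form; this text tells all that it offers. Calls block until the motion is done:
- manip.movep(position, orientation): joint-space move of the TCP to a pose.
- manip.servo_line(position, feed=0.15, ori=None, guard=None): straight line of the TCP; ori=None keeps the orientation; feed is the mean speed in m/s. With guard (N) it stops when the force on the tool has changed by that much, and returns True; else False.
- manip.set_joints(angles): joint-space move.
- manip.grip(opening, squeeze=None): finger opening in m; squeeze is the grip in N (None keeps the last); returns when the fingers have stopped.
- manip.wait(seconds).
- manip.solve_ik(position, orientation): joint angles nearest the present ones, or None.
- manip.grab_frame(name): name is "scene" or "top" or "wrist"; returns a dict with "pixels" (384x512x3 uint8, blue, green, red), "z_map" (384x512 float32, m along the optical axis (not along the pixel's ray), 0 where there is no reading), "mtx" (3x3 intrinsics, pixels), "xyz" and "rotation" of the camera in the world. Camera axes: x right, y down, z forward; pixel columns grow to the right and rows downward; lengths in m; the calibration is good to about 2 mm. A picture is of the moment at which its call begins.
A pose or a line that the arm cannot do raises manip.IKError and nothing moves.
- manip.job_done(): hands the job in; it is judged then, once.
Readings, each from a call of its own:
- manip.current_clock(): time.
- manip.current_qpos(): joint angles.
- manip.current_joint_velocities(): joint speeds.
- manip.current_joint_efforts(): joint torques, N m.
- manip.current_position(): TCP position.
- manip.current_ee_rot(): TCP orientation.
- manip.current_wrist_force(): force on the tool from outside, world axes, zero at the start.
- manip.current_torque(): the same for the moment, N m.
- manip.current_opening(): finger opening in m.
- manip.current_finger_force(): force on a finger pad.
Only numpy, scipy, OpenCV 4.12 (cv2) and the standard library are available. Lean on these libraries where they do the work, as an engineer would, in place of code of your own. Each camera call takes 0.05 s, during which the arm holds its last target. There are 200 camera calls.

### The job

Uncouple the orange-nosed blow nozzle from the air outlet: push the coupling's brass sleeve down to its stop with a light touch, never forcing it, until the nozzle springs up unlocked, then draw the nozzle straight out so that the sleeve snaps fully forward again. Stand the nozzle gently upright in the empty wooden stand, pushed fully home, let go, and leave the other things as they are.

Things in the scene. Friction and masses are not known exactly. Their poses are not given: they have to be found in the camera images.
- coupling: the air outlet, fixed to the table: blue block 100 x 70 x 40 mm with an upright quick coupling (40 to 100 mm above the origin) on its vertical centre line. Screw feet hold its underside 3 to 27 mm off the table. Origin: centre of that underside; z up. A stub with a 45 mm red tap lever, both below 40 mm, sticks out to 82 mm on its +x side.
- sleeve (a joint): travel of the brass sleeve from where it rests, m: 0 = forward (up), grows as it is pushed down; firm stop at 0.0085. Spring: 2.5 N at 0, 5.9 N at the stop. It unlocks only in the last 2 mm or so; held there, a valve spring lifts the nozzle 7 mm. Let go too soon, it locks again. Let go after that, it stays about 8 mm down, jaws clamped on the nozzle's tip, and snaps forward as the nozzle is drawn out.
- mouth (a point): centre of the coupling's open mouth (fixed steel tube, 22 mm outside, 14 mm bore), 100 mm above the coupling's origin. The sleeve around it has a flat top flange 50 mm wide, 6 mm thick, with a 25 mm hole: two fingertips, one either side of the nozzle, can push on it. At rest this flange lies 0 to 14 mm below the mouth, set differently each time and not reported: find it, and the stop, by touch.
- nozzle: the loose blow nozzle to take out, orange nose and band, 50 mm tall, about 70 g. Origin: underside of its steel tip, z towards the nose. Tip 12 mm wide, 24 mm long, end tapered over 2 mm, locking groove at 9 to 15 mm. Its origin is 76 mm above the coupling's when locked (do not pull then), 83 mm when unlocked and risen; then it comes straight up, clear of the mouth after 20 mm.
- nozzle_grip (a point): middle of the nozzle's plain aluminium grip, 35 mm above its origin; grip 18 mm in diameter, from 24 to 46 mm above the origin, its lower face the shoulder that lands on a stand; nose 9 mm wide from 46 to 50 mm. The risen nozzle is held lightly (a pull under 15 N) until its tip leaves the jaws after about 6 mm.
- stand: the empty hardwood stand, fixed: block 56 x 56 x 45 mm, origin at the centre of its underside. In the middle of its top a hole 15 mm wide and 32 mm deep. Nozzle home: shoulder on the block's top, nozzle origin 21 mm above the table.
- stand_hole0 (a point): centre of the empty stand's hole, at its mouth, 45 mm above the table
- stand_b: stand of the same size, occupied by spare_b
- stand_c: stand of the same size, occupied by spare_c
- spare_b: a second, like nozzle with a blue nose, standing in stand_b; not to be moved
- spare_c: a third, like nozzle with a black nose, standing in stand_c; not to be moved
- spray_bottle: amber bottle with a black cap, 68 mm in diameter, 170 mm tall; bystander
- glaze_jar: rust-red jar with a white lid, 70 mm in diameter, 85 mm tall; bystander
- glaze_jar2: blue jar with a white lid, 64 mm in diameter, 75 mm tall; bystander
- bowl: small terracotta bowl, 120 mm across the rim, 50 mm tall; bystander
- kiln_prop: white upright kiln prop, 35 x 35 x 60 mm; bystander
- brush: long-handled brush lying on the table, about 200 mm long; bystander

How it is judged:
By the outcome, as a careful person would: the job done as asked, in the order asked, and still so for the second after the job is handed in, with the robot touching nothing.
It also fails if it takes over 54 s, if anything falls off the work surface, if the arm or the gripper's body presses on something with over 40 N, if the wrist force passes 120 N, or if a joint passes its speed limit or range.

## Working session

There is one attempt and no reset: what is moved stays moved. The work goes in short steps, each a Python script; the robot and the scene stay as the last script left them, time stands still between calls to the robot, and variables do not carry over. Pictures are saved under pics/ and viewed, at most 10 in all, crops included, and the job is handed in when it is done.

```bash
mkdir -p pics
python3 - <<'E'
from workcell import manip
import cv2, numpy as np, pickle
for n in("scene","top"):
    f=manip.grab_frame(n); pickle.dump(f,open(n+".pkl","wb")); cv2.imwrite(f"pics/{n}0.png",f["pixels"]); print(n,f["xyz"],f["rotation"],f["mtx"])
print(manip.current_clock(),manip.current_ee_rot())
E
```

```text
scene [ 1.19296096 -0.64921675  0.71528888] [[ 0.73146864  0.37995648 -0.56620376]
 [ 0.6818707  -0.40461433  0.60937639]
 [ 0.00244235 -0.83181748 -0.55504389]] [[403.15178434   0.         257.22729095]
 [  0.         403.15178434 191.97786778]
 [  0.           0.           1.        ]]
top [0.3634912  0.02875071 1.10614668] [[-0.05933865 -0.97068363  0.23292104]
 [-0.9982359   0.0572325  -0.0157964 ]
 [ 0.00200265 -0.23344748 -0.97236735]] [[377.86262926   0.         251.14393664]
 [  0.         377.86262926 192.44470114]
 [  0.           0.           1.        ]]
0.1 [[-9.35609225e-01  3.53036234e-01 -8.91675620e-04]
 [ 3.53037234e-01  9.35608042e-01 -1.51761191e-03]
 [ 2.98486888e-04 -1.73468640e-03 -9.99998451e-01]]
```

View pics/top0.png

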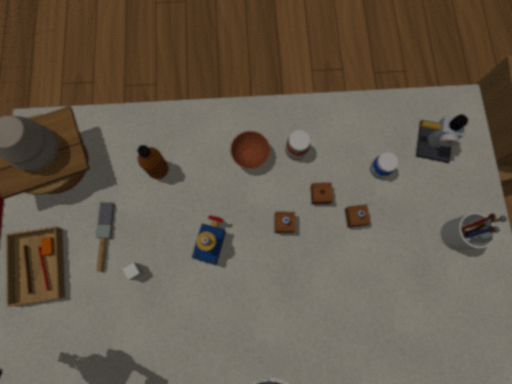

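View pics/scene0.png

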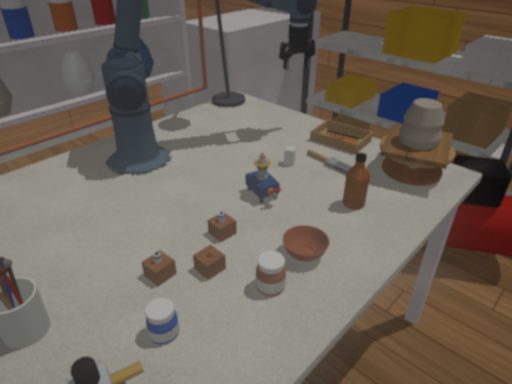

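The top view shows the coupling at about (208,242) with its red lever at (215,219). The empty stand is at (321,193), and the occupied stands are at (285,222) and (358,216). The scene view confirms that the middle stand is the empty one.

```bash
cat > h.py <<'E'
import numpy as np, cv2, pickle
def cloud(f):
    v,u=np.mgrid[:384,:512]; z=f["z_map"]; K=f["mtx"]
    p=np.stack([(u-K[0,2])/K[0,0]*z,(v-K[1,2])/K[1,1]*z,z],-1)
    return p@np.array(f["rotation"]).T+f["xyz"]
def ray(f,uv,h):
    K=f["mtx"]; d=np.array(f["rotation"])@[(uv[0]-K[0,2])/K[0,0],(uv[1]-K[1,2])/K[1,1],1]
    c=np.array(f["xyz"]); return c+d*(h-c[2])/d[2]
def rect(f,m,h):
    "min-area rectangle of mask, cast onto plane h"
    c=max(cv2.findContours(m.astype(np.uint8),0,1)[0],key=cv2.contourArea)
    P=np.array([ray(f,q,h)[:2] for q in c[:,0]],np.float32)*1000
    return cv2.minAreaRect(P)
E
python3 - <<'E'
from h import *
f=pickle.load(open("top.pkl","rb")); P=cloud(f); im=f["pixels"]; hsv=cv2.cvtColor(im,cv2.COLOR_BGR2HSV)
print("table z",np.median(P[300:340,200:300,2]))
def reg(u0,u1,v0,v1):
    m=np.zeros((384,512),bool); m[v0:v1,u0:u1]=1; return m
for n,b in dict(stand=(305,338,177,210),b=(270,300,205,240),c=(342,374,200,234)).items():
    m=reg(*b)&(abs(P[...,2]-.045)<.006); q=P[m]
    print(n,m.sum(),q.mean(0),np.median(q[:,2]),rect(f,m,.045), "max",P[reg(*b)][:,2].max())
r=reg(185,235,208,270)
print("coupling z hist",np.histogram(P[r][:,2],np.arange(-.005,.18,.008)))
blue=r&(hsv[...,0]>95)&(hsv[...,0]<130)&(hsv[...,1]>120)
print("block top",np.median(P[blue][:,2]),rect(f,blue,np.median(P[blue][:,2])))
br=r&(hsv[...,0]>8)&(hsv[...,0]<35)&(hsv[...,1]>90)
q=P[br]; print("brass",br.sum(),np.percentile(q[:,2],[5,25,50,75,95]))
for lo in (.06,.08,.1,.12):
    m=r&(P[...,2]>lo)&(P[...,2]<lo+.02); q=P[m]; print(lo,m.sum(),q.mean(0) if len(q) else 0, (q.min(0)+q.max(0))/2 if len(q) else 0)
red=r&((hsv[...,0]<6)|(hsv[...,0]>172))&(hsv[...,1]>150); print("red",P[red].mean(0))
cv2.imwrite("pics/top1.png",cv2.resize(im[200:275,170:270],None,fx=6,fy=6,interpolation=2))
s=pickle.load(open("scene.pkl","rb"));cv2.imwrite("pics/scene1.png",cv2.resize(s["pixels"][145:210,230:300],None,fx=8,fy=8,interpolation=2))
E
```

```text
table z 0.000502109056309985
stand 353 [ 0.60761119 -0.19498589  0.0447529 ] 0.044715663745949374 ((608.0494995117188, -194.84312438964844), (56.40088653564453, 56.86260223388672), 88.00712585449219) max 1.1061466773804323
b 341 [ 0.52781022 -0.08056159  0.04473941] 0.04465240012638816 ((528.6495971679688, -80.66947937011719), (54.23410415649414, 56.469181060791016), 85.04573059082031) max 1.1061466773804323
c 351 [ 0.53457078 -0.29069525  0.04460698] 0.04457826986406843 ((535.0517578125, -291.17059326171875), (56.39200973510742, 57.51911544799805), 3.0387306213378906) max 1.1061466773804323
coupling z hist (array([1803,  208,    0,    3,   11,   18,   52,  332,  364,    0,    0,
          1,    3,    3,   36,  200,    2,    2,   38,    2,    0,    0,
          0]), array([-0.005,  0.003,  0.011,  0.019,  0.027,  0.035,  0.043,  0.051,
        0.059,  0.067,  0.075,  0.083,  0.091,  0.099,  0.107,  0.115,
        0.123,  0.131,  0.139,  0.147,  0.155,  0.163,  0.171,  0.179]))
block top 0.05959614745684971 ((477.0197448730469, 137.18138122558594), (65.77110290527344, 96.14424896240234), 71.95360565185547)
brass 266 [0.04601892 0.11428969 0.11660209 0.11832602 0.12010086]
0.06 237 [0.47618565 0.13417961 0.06162328] [0.48744054 0.13851085 0.06308261]
0.08 4 [0.47918778 0.14001695 0.09370199] [0.4798007  0.13946047 0.0941692 ]
0.1 224 [0.4772272  0.13782038 0.11672889] [0.47756744 0.13814141 0.1100618 ]
0.12 23 [0.47565645 0.13765658 0.12607636] [0.47676209 0.13733829 0.12993851]
red [0.54505331 0.1153582  0.05773926]
```

View pics/scene1.png

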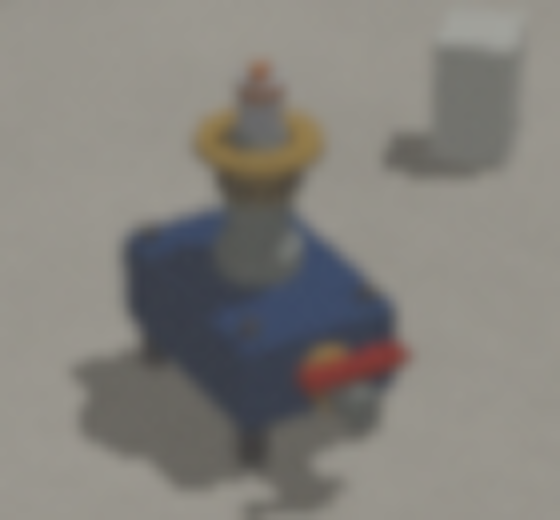

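View pics/top1.png

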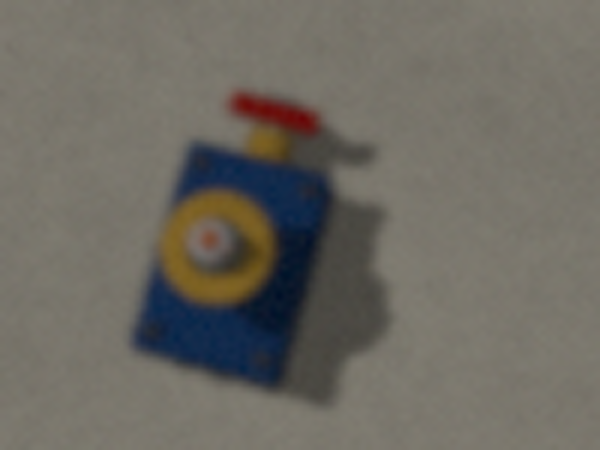

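The close views show the nozzle upright in the brass flange. The block top at z≈0.060 puts the coupling origin at 0.0196, the mouth at 0.120 and the flange top at about 0.117, with the axis at (0.477, 0.1375). I'll move above it and take a close look.

Run:
```python
from h import *; from workcell import manip
y=np.array([.353,.936,0]);y/=np.linalg.norm(y);z=np.array([0,0,-1.]);R=np.stack([np.cross(y,z),y,z],1);np.save("R.npy",R)
manip.movep([.477,.1375,.26],R); manip.grip(.032,20)
f=manip.grab_frame("wrist");pickle.dump(f,open("w.pkl","wb"));cv2.imwrite("pics/w0.png",f["pixels"])
P=cloud(f);print(f["xyz"],manip.current_position(),manip.current_opening(),manip.current_clock(),manip.current_wrist_force(),manip.current_qpos())
d=np.hypot(P[...,0]-.477,P[...,1]-.1375)<.04
for lo,hi in((.105,.125),(.138,.148),(.05,.066)):
    m=d&(P[...,2]>lo)&(P[...,2]<hi); q=P[m]
    if len(q): print(lo,m.sum(),np.median(q,0),(q.min(0)+q.max(0))/2,q.max(0)-q.min(0))
```

```text
[0.39750884 0.16678743 0.40256021] [0.4769971  0.13751215 0.25998874] 0.031550386608433824 2.6333 [ 0.10069898 -0.14358139  0.28014012] [ 5.18609398e-02 -1.48010452e-01  1.91263602e+00  3.33909409e-06
  1.37698673e+00 -1.15830039e+00]
0.105 1628 [0.47450528 0.13940686 0.11693213] [0.47901019 0.13696936 0.11508155] [0.0491581  0.04901576 0.01922705]
0.138 339 [0.47844458 0.13732643 0.14189486] [0.47959485 0.13686056 0.14297578] [0.01823473 0.01804848 0.00956073]
0.05 1918 [0.45996433 0.14675665 0.05907859] [0.47474141 0.13766046 0.05961054] [0.07530139 0.07803594 0.01179632]
```

View pics/w0.png

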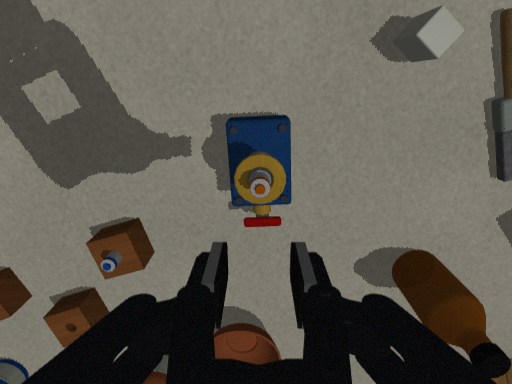

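The close view shows the nozzle at pixel (260,188) inside the flange at (260,180), and both views agree on the axis to within 2 mm. Next I'll descend and find the flange by touch.

Run:
```python
from h import *; from workcell import manip
c=[.4783,.1373]
g=manip.servo_line([*c,.155],feed=.1,guard=3); print(g)
if not g: g=manip.servo_line([*c,.124],feed=.05,guard=3); print(g)
manip.wait(.2); F0=manip.current_wrist_force();print(F0)
g=manip.servo_line([*c,.100],feed=.012,guard=1.5)
manip.wait(.1);p=manip.current_position();print(g,p,manip.current_wrist_force()-F0,manip.current_torque(),manip.current_clock())
z0=p[2]
for i in range(1,4):
    manip.servo_line([*c,z0-.001*i],feed=.01); manip.wait(.1)
    print(i,manip.current_position()[2],manip.current_wrist_force()-F0,manip.current_opening())
    if abs(manip.current_wrist_force()-F0)[2]>8: break
print(manip.current_clock())
```

```text
False
False
[-0.72624479  0.71260851 -0.11179009]
True [0.47828815 0.13731003 0.1157954 ] [ 1.80984916 -1.27076515  3.00261862] [ 0.02640254 -0.20698906  0.01309972] 5.8167
1 0.11487457866525266 [ 0.64785046 -1.36301875  2.91910607] 0.031579633016194875
2 0.11380165614874853 [ 0.89435271 -0.49074959  3.09788003] 0.03197414340998771
3 0.11280438353414492 [ 0.25619313 -1.58653771  2.83974043] 0.03188094810263269
6.8667
```

Run:
```python
from h import *; from workcell import manip
c=[.4783,.1373]
b=-.11
def fz(): return np.mean([manip.current_wrist_force()[2] for _ in range(3)])-b
z=.1118
while z>.1062:
    manip.servo_line([*c,z],feed=.01); manip.wait(.08)
    p=manip.current_position()[2]; f=fz(); print(round(z,4),round(p,5),round(f,2))
    if f>7.6: break
    z-=.0005 if z>.1085 else .0003
manip.wait(.3)
f=manip.grab_frame("wrist");pickle.dump(f,open("w.pkl","wb"));cv2.imwrite("pics/w1.png",f["pixels"][150:340,160:360].repeat(3,0).repeat(3,1))
P=cloud(f);d=np.hypot(P[...,0]-.478,P[...,1]-.137)<.012;q=P[d];print(np.histogram(q[:,2],np.arange(.1,.17,.004)),manip.current_clock(),fz())
```

```text
0.1118 0.11185 4.16
0.1113 0.11131 4.6
0.1108 0.11082 4.3
0.1103 0.1103 5.27
0.1098 0.10955 0.71
0.1093 0.10928 2.88
0.1088 0.10887 3.97
0.1083 0.1084 4.02
0.108 0.10805 5.03
0.1077 0.10799 6.98
0.1074 0.10797 8.51
(array([ 36, 167, 260, 179, 619,  66,  41, 180, 205, 217, 218, 478, 839,
       265,   0,   0,   0]), array([0.1  , 0.104, 0.108, 0.112, 0.116, 0.12 , 0.124, 0.128, 0.132,
       0.136, 0.14 , 0.144, 0.148, 0.152, 0.156, 0.16 , 0.164, 0.168])) 10.8833 9.228422976006767
```

View pics/w1.png

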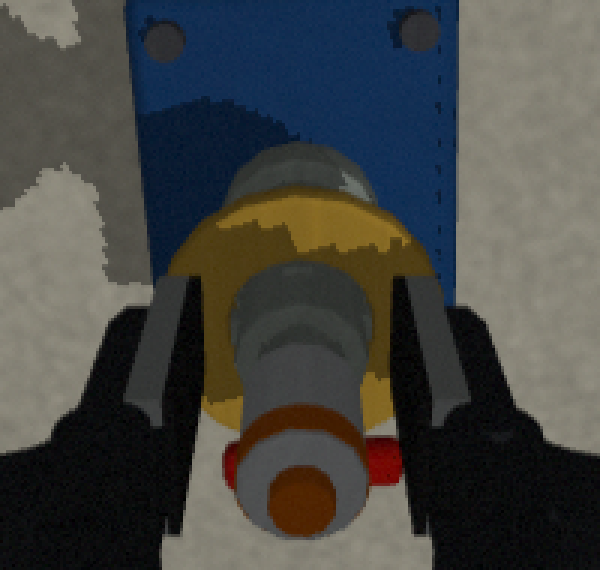

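The sleeve is on its stop: the force rose sharply at TCP z=0.108. The nose top is now at about 0.152, so the nozzle is risen and unlocked, centred between the fingers. I'll ease off, grip it and draw it out.

Run:
```python
from h import *; from workcell import manip
c=[.4783,.1373]
manip.servo_line([*c,.112],feed=.02); manip.servo_line([*c,.1288],feed=.05); manip.wait(.2)
F0=manip.current_wrist_force();print(F0)
manip.grip(.0,40); manip.wait(.2);print(manip.current_opening(),manip.current_finger_force(),manip.current_wrist_force()-F0)
for z in (.131,.133,.135,.137,.140,.145,.155):
    manip.servo_line([*c,z],feed=.02); print(z,manip.current_position()[2],manip.current_wrist_force()-F0)
manip.servo_line([*c,.23],feed=.1)
print(manip.current_opening(),manip.current_clock())
f=manip.grab_frame("wrist");pickle.dump(f,open("w.pkl","wb"));cv2.imwrite("pics/w2.png",f["pixels"])
P=cloud(f);d=np.hypot(P[...,0]-.478,P[...,1]-.137)<.03
m=d&(P[...,2]>.09)&(P[...,2]<.13);print("flange",np.median(P[m],0),m.sum())
```

```text
[ 0.40120978  1.53583643 -0.62086252]
0.01612986630930279 38.988085985183716 [-0.17840834  0.8268451   0.00533498]
0.131 0.13057646107136592 [ 0.28137684  0.68841281 -4.90832536]
0.133 0.13411207802949443 [-1.53789296  0.39337834  3.72842696]
0.135 0.13536822779029914 [-0.55060756 -1.67162889 -0.891827  ]
0.137 0.137128493741159 [-0.27077512 -1.51512819  0.19863729]
0.14 0.1401972702714396 [-1.01532744 -1.34343329 -0.07323014]
0.145 0.14522973940838196 [-0.09302144 -0.89413945 -0.14696581]
0.155 0.15501904026827376 [-0.2259054  -1.86431853  0.62133345]
0.016638031625815473 15.6833
flange [0.47918274 0.13711097 0.11686221] 2499
```

View pics/w2.png

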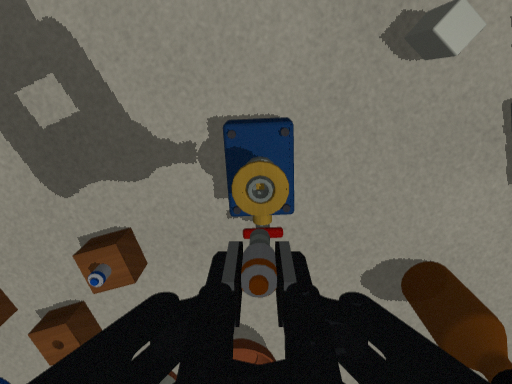

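The nozzle is out (its nose is at pixel (260,285) in the fingers), the mouth is open and the flange is back at z=0.117. Next I'll move above the stand and check the hole.

Run:
```python
from h import *; from workcell import manip
R=np.load("R.npy")
manip.movep([.6078,-.195,.20],R); manip.wait(.3)
f=manip.grab_frame("wrist");pickle.dump(f,open("w.pkl","wb"));cv2.imwrite("pics/w3.png",f["pixels"])
P=cloud(f);d=np.hypot(P[...,0]-.608,P[...,1]+.195)<.05
m=d&(abs(P[...,2]-.045)<.004);print(m.sum(),np.median(P[m],0),rect(f,m,.045))
# hole: dark low pts inside block
mm=(np.hypot(P[...,0]-.608,P[...,1]+.195)<.016)&(P[...,2]<.038);print("hole",mm.sum(),P[mm].mean(0) if mm.any() else 0)
# nozzle in hand: points above .2 on the nose
print(manip.current_position(),manip.current_opening(),manip.current_clock())
n=(np.hypot(P[...,0]-.608,P[...,1]+.195)<.02)&(P[...,2]>.16)&(P[...,2]<.24);print("nozzle",n.sum(),P[n].min(0),P[n].max(0))
```

```text
3011 [ 0.60824386 -0.19622017  0.04487254] ((609.682861328125, -196.68067932128906), (55.94184875488281, 56.575897216796875), 88.0282974243164)
hole 145 [ 0.61505165 -0.19865547  0.02180713]
[ 0.60790005 -0.19438769  0.20021206] 0.016479963036388257 17.425
nozzle 4503 [ 0.59087933 -0.21044338  0.17535565] [ 0.62174667 -0.17501955  0.23996432]
```

View pics/w3.png

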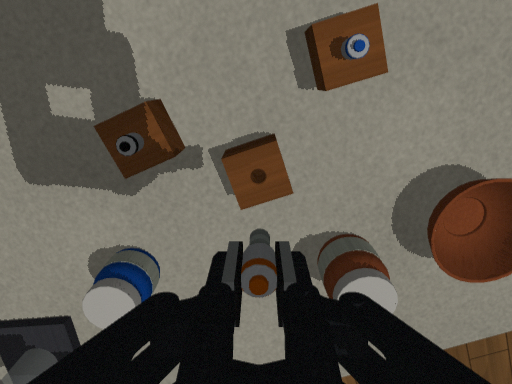

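The hole is at pixel (259,176) and the nose of the held nozzle is at (259,284). I'll measure both from this one image to get the relative offset.

Run:
```python
from h import *; from workcell import manip
f=pickle.load(open("w.pkl","rb"));im=f["pixels"];hsv=cv2.cvtColor(im,cv2.COLOR_BGR2HSV)
def cen(m):
    c=max(cv2.findContours(m.astype(np.uint8),0,1)[0],key=cv2.contourArea);return cv2.minEnclosingCircle(c)
m=np.zeros((384,512),bool);m[165:188,248:271]=1
hole=m&(im.sum(2)<.62*np.median(im[165:188,248:271].sum(2)));h,r=cen(hole);H=ray(f,h,.045);print("hole",h,r,H)
m[:]=0;m[274:297,246:273]=1
n,rn=cen(m&(hsv[...,0]<20)&(hsv[...,1]>180)&(hsv[...,2]>130)); N=ray(f,n,.224);print("nose",n,rn,N)
t=np.array([.6079,-.1947])+H[:2]-N[:2];print("suggest",t)
```

```text
hole (257.85052490234375, 175.59278869628906) 7.324850559234619 [ 0.60970786 -0.19628895  0.045     ]Traceback (most recent call last):
  File "<stdin>", line 8, in <module>
  File "<stdin>", line 4, in cen
ValueError: max() iterable argument is empty
```

Run:
```python
from h import *; from workcell import manip
f=pickle.load(open("w.pkl","rb"));hsv=cv2.cvtColor(f["pixels"],cv2.COLOR_BGR2HSV)
m=np.zeros((384,512),bool);m[276:295,248:271]=1
m&=(hsv[...,0]<20)&(hsv[...,1]>150)
n=np.argwhere(m).mean(0)[::-1] if m.any() else None;print(m.sum(),n, ray(f,n,.224) if n is not None else 0, hsv[284,259])
t=[.6086,-.1960]
manip.servo_line([*t,.085],feed=.1); manip.wait(.3); F0=manip.current_wrist_force()
g=manip.servo_line([*t,.060],feed=.02,guard=3);print(g,manip.current_position(),manip.current_wrist_force()-F0)
if not g:
    g=manip.servo_line([*t,.0455],feed=.015,guard=3);print(g,manip.current_position(),manip.current_wrist_force()-F0,manip.current_torque())
print(manip.current_clock(),manip.current_opening())
```

```text
300 [258.14333333 284.74333333] [ 0.6079894 -0.1951204  0.224    ] [ 13 242  78]
False [ 0.60869919 -0.19605801  0.06017649] [-0.37031525  0.53618999  0.12550181]
True [ 0.60846818 -0.19591931  0.04719024] [-0.79935658 -0.21278401  5.68907091] [ 0.00350148  0.0186188  -0.03236408]
21.2167 0.016158143852802127
```

The nozzle landed exactly where predicted (TCP z=0.0472). I'll let go, back off and check.

Run:
```python
from h import *; from workcell import manip
t=[.6086,-.1960]
manip.servo_line([*t,.0476],feed=.01)
manip.grip(.034); manip.wait(.2); manip.servo_line([*t,.12],feed=.06); manip.servo_line([*t,.22],feed=.15)
manip.wait(.3); f=manip.grab_frame("wrist");cv2.imwrite("pics/w4.png",f["pixels"])
P=cloud(f);d=np.hypot(P[...,0]-.609,P[...,1]+.196)<.012
q=P[d&(P[...,2]>.05)&(P[...,2]<.09)];print(np.histogram(q[:,2],np.arange(.05,.09,.003)),np.percentile(q[:,2],[95,99]))
d2=np.hypot(P[...,0]-.529,P[...,1]+.081)<.012;d3=np.hypot(P[...,0]-.535,P[...,1]+.291)<.012
for d in(d2,d3): print(np.percentile(P[d][:,2],[90,95,99]))
g=manip.grab_frame("top");Q=cloud(g)
d=np.hypot(Q[...,0]-.609,Q[...,1]+.196)<.012
print(Q[d][:,2].max(),manip.current_clock())
d=np.hypot(Q[...,0]-.478,Q[...,1]-.137)<.024;print("flange",np.median(Q[d][:,2]))
```

```text
(array([ 15,  12,  11,   8,  20, 184,  43,  29,   0,   0,   0,   0,   0]), array([0.05 , 0.053, 0.056, 0.059, 0.062, 0.065, 0.068, 0.071, 0.074,
       0.077, 0.08 , 0.083, 0.086, 0.089])) [0.07121554 0.07176763]
[0.07031303 0.07094538 0.07180192]
[0.06965874 0.07083117 0.0717082 ]
0.5143628230020566 24.6417
flange 0.11697765440142538
```

View pics/w4.png

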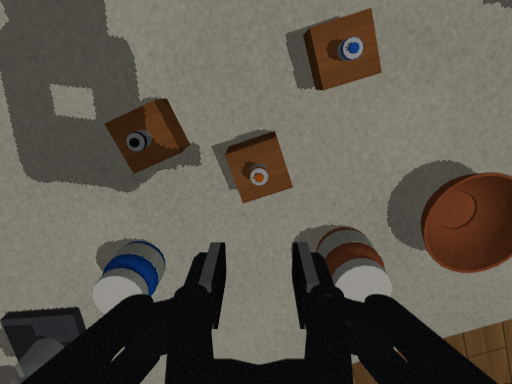

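The orange nozzle stands upright and home at pixel (259,177). Its top is at 0.0715 m, the same as both spares, and the flange is forward at 0.117.

```bash
python3 -c "
from workcell import manip
print(manip.job_done())"
```

```text
the job is handed in; nothing more can be done
None
```

The nozzle is uncoupled and stands fully home in the empty stand, the sleeve has snapped forward, nothing else was touched, and the job was handed in at about 25 s on the robot's clock.

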